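# Seat the gesso rosette and start the glue timer

### The arm

A 6-joint arm with a two-finger parallel gripper is mounted at the origin on the work surface. World frame = base frame: x ahead of the robot, y to its left, z up, the work surface at z = 0. Lengths are in m, angles in rad, forces in N, time in s.
With the tool pointing down it reaches from about 0.4 to 0.925 m from the base axis. Payload 12.5 kg.
Tool frame: the origin (TCP) lies where the fingers leave the gripper's body, on its centre line; the fingertips stand 78 mm ahead of it and the grasp point (between the pads) lies 59 mm ahead of it; z points along the fingers, y is the line along which they close (so a half turn about z gives the same grasp; the last joint's range is limited). The gripper opens to 95 mm and grips with 3 to 60 N. Pads are 20 mm wide; open, the fingers measure 119 mm over their backs; the gripper's body (75 mm by 180 mm) begins 59 mm behind the grasp point.
Start: joints at [1.006, 0.491, 1.559, -0, 1.092, -0.106], TCP at [0.277, 0.56, 0.292] pointing down, gripper open.
Joint ranges: [-3.1, 3.1], [-0.84, 2.19], [0.05, 2.79], [-1.13, 4.28], [0.06, 2.93], [-2.69, 2.69]. Speed limits (rad/s): [2.22, 2.22, 2.79, 3.14, 3.14, 3.14].

### API

Orientations are given as a rotation vector (axis times angle).
In Python, from plant import bot gives the robot as it stands.
- The arm moves only by the tool move_arm, never from a script. Its argument "rows" is a list of rows, each an object with "translation": the shift along the tool's x, y, z in units of 40 mm (1.0 is 40 mm), a list of three; "twist": the turn, a rotation vector about the tool's x, y, z in units of 0.08 rad (1.0 is 0.08 rad), a list of three; "gripper": the closure in counts, from 0 (fully open) to 255 (shut). A call has 1 to 12 rows; each row shifts and turns the commanded pose from where the row before left it, along the tool's axes as they then stand; what a row does not reach is not made up. A row lasts 1/10 s, in which the tool goes at most 50 mm and 8.59 degrees, less where a joint would pass 70% of its speed; a pose out of reach is approached as far as the arm can. A call with a number of a shift or a turn outside -1 to 1 is refused whole. A call with a gripper value outside its range is refused whole. The fingers move at their own pace and stop on an object; "squeeze" is the grip in N (left out, the last holds). Time passes only in rows, so rows that do not move let the fingers close. It gives the time, the measured TCP pose, the force, the opening and the grip force at its end, in the units of the state.
- bot.read_state(): the state, without advancing time (a new reading comes with each control period).
- bot.read_camera(name): name is "scene" or "top" or "wrist"; returns (picture, depth): 420x560x3 uint8, red, green, blue; 420x560 float32, m along the optical axis (not along the pixel's ray), 0 where there is no reading.
- bot.camera_info(name): a dict with "fx", "fy", "cx", "cy" (pixels), "rvec" (rotation vector, rad) and "tvec" (3), from world to camera coordinates, as OpenCV has them. Camera axes: x right, y down, z forward; pixel columns grow to the right and rows downward; lengths in m; the calibration is good to about 2 mm. The wrist camera is an equidistant fisheye: a pixel r from the principal point sees the ray r / f radians off the axis. A picture is of the moment at which its call begins: read the wrist's pose just before it. camera_info takes no time and is no camera call; for the wrist camera it gives the pose at the moment of the call.
- bot.close_job(): hands the job in; it is judged then, once.
The state is a dict: "time_s": time; "qpos": joint angles; "joint_velocities": joint speeds; "effort": joint torques, N m; "eef_pos": TCP position; "tcp_rot": TCP orientation; "contact_force": force on the tool from outside, world axes, zero at the start; "moment": the same for the moment, N m; "width": finger opening in m; "gripper_force": force on a finger pad.
Only numpy, scipy, OpenCV 4.12 (cv2) and the standard library are available. Lean on these libraries where they do the work, as an engineer would, in place of code of your own. Each camera call takes 0.05 s, during which the arm holds its last target. There are 200 camera calls.

### The job

The white rosette on the picture frame has fresh glue: with the fingertips press it gently straight down until it is fully home on the frame, then press the green button of the grey timer to start the glue time, and withdraw. Do not grip, lift or shift anything, leave the other three rosettes standing as they are without touching them, and do not press the red button.

Things in the scene. Friction and masses are not known exactly. Their poses are not given: they have to be found in the camera images.
- frame: small picture frame lying face up, fixed on the bench: worn gold, 230 (its x) x 320 (its y) x 35 mm high, rails 70 mm wide around an opening 90 x 180; flat white gesso patches along the rails. Origin: centre of the underside, on the bench. A round flower-shaped rosette stands at each of its four corners, at x +-80, y +-125 mm from the centre; which colour is at which corner varies.
- white: THE ROSETTE TO PRESS. Corner socket of the matt white (gesso) rosette, a thin dark ring 54 mm across around its dowel; origin on the top face of the frame (35 mm above the bench), on the rosette's vertical axis.
- white_top (a point): centre of the flat top boss (24 mm across) of the matt white (gesso) rosette, which is 48 mm across and 14 mm high; moves with it. About 24 to 21 mm above the frame's face while the rosette stands proud on its dowel, about 14 mm when home.
- white_slide (a joint): how far the matt white (gesso) rosette is pressed in, m: starts between 0 and 0.003 (standing proud), 0.010 is fully home. It resists with about 3 N of friction on the way and stays where it is left; the dowel's bed gives 1 mm per 3 N under load (up to 8 mm) and springs back, so at home it firms up softly.
- red: To be left alone. Corner socket of the dark brick red (bole clay) rosette, a thin dark ring 54 mm across around its dowel; origin on the top face of the frame (35 mm above the bench), on the rosette's vertical axis.
- red_top (a point): centre of the flat top boss (24 mm across) of the dark brick red (bole clay) rosette, which is 48 mm across and 14 mm high; moves with it. About 24 to 21 mm above the frame's face while the rosette stands proud on its dowel, about 14 mm when home.
- red_slide (a joint): how far the dark brick red (bole clay) rosette is pressed in, m: starts between 0 and 0.003 (standing proud), 0.010 is fully home. It resists with about 3 N of friction on the way and stays where it is left; the dowel's bed gives 1 mm per 3 N under load (up to 8 mm) and springs back, so at home it firms up softly.
- gold: To be left alone. Corner socket of the gold rosette, a thin dark ring 54 mm across around its dowel; origin on the top face of the frame (35 mm above the bench), on the rosette's vertical axis.
- gold_top (a point): centre of the flat top boss (24 mm across) of the gold rosette, which is 48 mm across and 14 mm high; moves with it. About 24 to 21 mm above the frame's face while the rosette stands proud on its dowel, about 14 mm when home.
- gold_slide (a joint): how far the gold rosette is pressed in, m: starts between 0 and 0.003 (standing proud), 0.010 is fully home. It resists with about 3 N of friction on the way and stays where it is left; the dowel's bed gives 1 mm per 3 N under load (up to 8 mm) and springs back, so at home it firms up softly.
- brown: To be left alone. Corner socket of the very dark brown walnut rosette, a thin dark ring 54 mm across around its dowel; origin on the top face of the frame (35 mm above the bench), on the rosette's vertical axis.
- brown_top (a point): centre of the flat top boss (24 mm across) of the very dark brown walnut rosette, which is 48 mm across and 14 mm high; moves with it. About 24 to 21 mm above the frame's face while the rosette stands proud on its dowel, about 14 mm when home.
- brown_slide (a joint): how far the very dark brown walnut rosette is pressed in, m: starts between 0 and 0.003 (standing proud), 0.010 is fully home. It resists with about 3 N of friction on the way and stays where it is left; the dowel's bed gives 1 mm per 3 N under load (up to 8 mm) and springs back, so at home it firms up softly.
- timer: glue timer, grey plastic box fixed on the bench, 85 (its x) x 160 (its y) x 30 mm high, a dark display in its +x half (far from the robot). Origin: centre of the underside. The green button is at x -12, y +52 mm, the red one at x -12, y -52 mm.
- start_base: green start button of the timer with its black collar 44 mm across, 12 mm high; origin at the collar's underside, on the timer's top.
- start_top (a point): centre of the green button's top, 28 mm across, 52 mm above the bench when not pressed; moves with it.
- start (a joint): green button: 0 up, 0.006 fully down, m; spring, about 5 N fully down, comes back up when let go. The timer starts at 0.004.
- stop_top (a point): centre of the red stop button's top, same size and height as the green; not to be pressed.
- stop (a joint): red button: 0 up, 0.006 fully down, m.
- cork: loose bystander: cork sanding block 38 (its x) x 85 x 30 mm high, lying in the frame's opening; origin at the centre of its underside.
- jar: loose bystander: glass jar of red bole, 60 mm across, 70 mm high, upright; origin at the centre of its underside.
- gouge: loose bystander: carving tool with pale wooden handle and thin steel shank, 210 mm long, lying; origin on the underside near its middle.
- brush: loose bystander: flat brush 42 mm wide with wooden handle, 200 mm long, lying; origin on the underside near its middle.
- book: loose bystander: red book of gold leaf, 85 x 85 x 12 mm, lying flat; origin at the centre of its underside.
Not all that is in view belongs to the job. What is meant by the timer is not purple, and is the larger of those in its own colour.

How it is judged:
On the way, in this order (a step that is already met when the one before it is completed fails the run):
1. the white rosette is pressed home (within 1.5 mm) (value of joint white_slide above 0.0085 m), for 0.2 s.
2. the green button is pressed with the rosette home (value of joint start above 0.004 m and value of joint white_slide above 0.0085 m), for 0.05 s.
At the end, for the whole second after the job is handed in: The white rosette is home (pressed in at least 8.5 of 10 mm), the timer's buttons are both up again, the other three rosettes stand within 2.5 mm of where they were, and the cork, jar, gouge, brush and book rest within 12 mm of where they were (value of joint white_slide above 0.0085 m and value of joint each of start, stop below 0.0015 m and distance of each of red_top, gold_top, brown_top from where it was at the start of the episode below 0.0025 m and distance of each of cork, jar, gouge, brush, book from where it was at the start of the episode below 0.012 m and linear speed of each of cork, jar, gouge, brush, book below 0.02 m/s); the robot touches nothing.
It fails at once if another rosette was touched or pushed in (distance of any of red_top, gold_top, brown_top from where it was at the start of the episode above 0.0025 m or contact force between any of the arm, the fingers and red above 1.5 N or contact force between any of the arm, the fingers and gold above 1.5 N or contact force between any of the arm, the fingers and brown above 1.5 N).
It fails at once if the white rosette was pressed with more than 30 N (contact force between anything else and white above 30 N).
It fails at once if the white rosette was pulled up out of its socket (value of joint white_slide below -0.003 m).
It fails at once if the red button was pressed, or the green one before the white rosette was home (value of joint stop above 0.0015 m or (value of joint start above 0.003 m and not (value of joint white_slide above 0.0085 m))).
It fails at once if a loose bystander (cork, jar, gouge, brush or book) was moved or lifted by more than 12 mm (distance of any of cork, jar, gouge, brush, book from where it was at the start of the episode above 0.012 m).
It also fails if it takes over 42 s, if anything falls off the work surface, if the arm or the gripper's body presses on something with over 40 N, if the wrist force passes 120 N, or if a joint passes its speed limit or range.

## Working session

There is one attempt and no reset: what is moved stays moved. The work goes in short steps, Python scripts to look and compute and a tool call to move; the robot and the scene stay as the last step left them, time stands still between calls to the robot, and variables do not carry over. Pictures are saved under pics/ and viewed, at most 10 in all, crops included, and the job is handed in when it is done.

Besides the shell and the picture viewer there is one more tool, called as a command line: name --argument value ..., lists and objects as JSON in quotes. move_arm: Moves the arm, as the interface text tells. Its arguments: {"type":"object","properties":{"rows":{"type":"array"},"squeeze":{"type":"number"}},"required":["rows"]}

```bash
mkdir -p pics; cat > h.py <<'E'
import numpy as np,cv2
from plant import bot
def cast(name,u,v,z,info=None):
    c=info or bot.camera_info(name)
    R=cv2.Rodrigues(np.array(c["rvec"],float))[0];t=np.array(c["tvec"],float)
    a,b=(u-c["cx"])/c["fx"],(v-c["cy"])/c["fy"]
    if name=="wrist":
        r=np.hypot(a,b);d=np.array([a/r*np.sin(r),b/r*np.sin(r),np.cos(r)]) if r>1e-9 else np.array([0,0,1.])
    else: d=np.array([a,b,1.])
    o=-R.T@t;w=R.T@d
    return o+w*(z-o[2])/w[2]
def save(n,p): cv2.imwrite(f"pics/{n}.png",p[:,:,::-1])
E
python3 - <<'E'
from h import *
for n in("top","scene"):
    p,d=bot.read_camera(n);save(n,p);np.save(n+"_d",d);np.save(n,p)
    c=bot.camera_info(n);print(n,c)
print(bot.read_state())
E
```

```text
top {'fx': 465.7800907173086, 'fy': 465.7800907173086, 'cx': 280.18584284414396, 'cy': 210.1861390086547, 'rvec': array([ 2.21788285, -2.15843259,  0.1222074 ]), 'tvec': array([-0.08833612,  0.55979825,  1.28132872])}
scene {'fx': 449.32576184799524, 'fy': 449.32576184799524, 'cx': 278.4132329215493, 'cy': 208.2636958625355, 'rvec': array([ 1.66085939,  1.99392668, -0.70112758]), 'tvec': array([ 0.13972263, -0.37010152,  1.91183237])}
{'time_s': 0.1, 'qpos': array([ 1.00641973e+00,  4.91504492e-01,  1.55936373e+00, -3.43485304e-05,
        1.09169528e+00, -1.05601560e-01]), 'joint_velocities': array([-0.00092898, -0.00200183, -0.00077049,  0.00019495,  0.00091775,
       -0.00043917]), 'effort': array([ 1.95332199e-03, -6.13626122e+01, -2.58604324e+01,  6.93608215e-02,
        4.69854602e-02, -4.76691991e-05]), 'eef_pos': array([0.27669897, 0.56027153, 0.29172544]), 'tcp_rot': array([-7.14248530e-01, -3.05902383e+00,  1.45584333e-03]), 'contact_force': array([0.44534482, 0.1052738 , 0.11659928]), 'moment': array([ 0.02366476, -0.00918451,  0.06268616]), 'gripper_force': 0.0, 'width': 0.09529121583677366}
```

View pics/top.png

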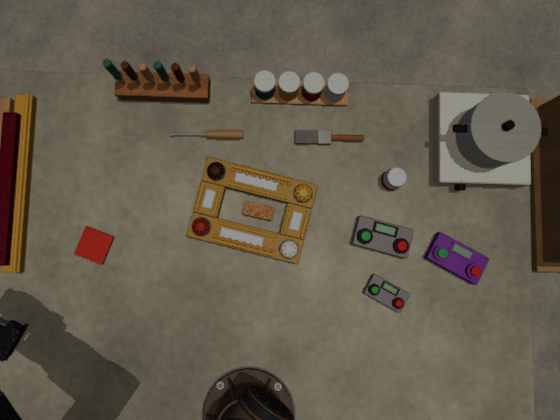

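View pics/scene.png

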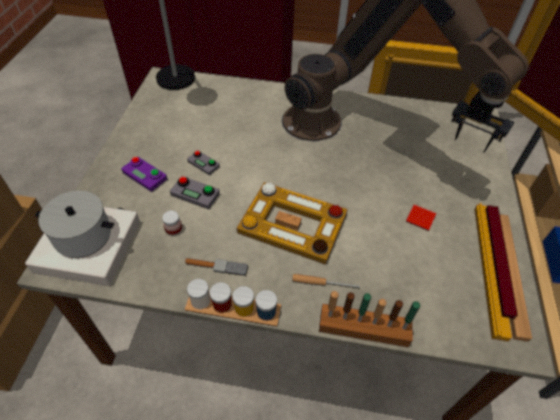

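The top view shows the white rosette at (288,249), gold at (303,193), brown at (216,170) and red at (200,227).
- **Could be taken for white:** the gesso patches (256,181), (241,239), (209,198) and (296,221), which are flat rectangles, and the jar lids (338,85) and (394,178).
- **Could be taken for the timer:** big grey (383,237), small grey (387,292), purple (457,257).

I choose the white disc at (288,249) and the big grey timer, with its green button at (365,236) and red at (402,245).

```bash
python3 - <<'E'
from h import *
p=np.load("top.npy");c=bot.camera_info("top");d=np.load("top_d.npy")
cv2.imwrite("pics/crop.png",cv2.resize(p[150:320,180:420,::-1],None,fx=3.2,fy=3.2,interpolation=cv2.INTER_CUBIC))
hsv=cv2.cvtColor(p,cv2.COLOR_RGB2HSV)
def blob(m,u,v,r):
    k=np.zeros(m.shape,np.uint8);cv2.circle(k,(u,v),r,255,-1)
    n,l,s,ce=cv2.connectedComponentsWithStats(cv2.bitwise_and(m,k))
    i=1+np.argmax(s[1:,4]);return ce[i],s[i]
R=cv2.Rodrigues(c["rvec"])[0];
def zat(u,v):
    u,v=int(round(u)),int(round(v));z=np.median(d[v-1:v+2,u-1:u+2])
    return (R.T@(np.array([(u-c["cx"])/c["fx"]*z,(v-c["cy"])/c["fy"]*z,z])-c["tvec"]))
W=cv2.inRange(hsv,(0,0,110),(180,70,255));G=cv2.inRange(hsv,(45,90,40),(85,255,255));Rd=cv2.inRange(hsv,(0,140,60),(10,255,255))|cv2.inRange(hsv,(170,140,60),(180,255,255))
for n,m,u,v,r,z in(("white",W,288,249,12,.052),("green",G,365,236,12,.052),("stop",Rd,402,245,12,.052),("redros",Rd,200,227,14,.055)):
    ce,s=blob(m,u,v,r);print(n,ce.round(1),s,cast("top",*ce,z).round(4),zat(*ce).round(4))
# frame rectangle
Y=cv2.inRange(hsv,(12,90,60),(32,255,255));Y[:, :180]=0;Y[:,325:]=0;Y[:150]=0;Y[275:]=0
pts=cv2.findNonZero(cv2.morphologyEx(Y,cv2.MORPH_OPEN,np.ones((3,3))));b=cv2.minAreaRect(pts)
q=np.array([cast("top",*x,.035) for x in cv2.boxPoints(b)]);print("frame",b,q.round(4),q.mean(0))
for n,u,v in(("gold",303,193),("brown",216,170),("jar",394,178)):print(n,cast("top",u,v,.057).round(3),zat(u,v).round(3))
# scene view of white and green
p=np.load("scene.npy");hsv=cv2.cvtColor(p,cv2.COLOR_RGB2HSV)
W=cv2.inRange(hsv,(0,0,110),(180,70,255));G=cv2.inRange(hsv,(45,90,40),(85,255,255))
for n,m,u,v,z in(("white",W,268,189,.054),("green",G,209,190,.052)):
    ce,s=blob(m,u,v,9);print("scene",n,ce,s,cast("scene",*ce,z).round(4))
E
```

```text
white [288.9 248.7] [281 241  17  17 212] [ 0.4548 -0.0991  0.052 ] [ 0.454  -0.0991  0.0559]
green [365.5 235.4] [361 230  10  11  89] [ 0.4967 -0.3087  0.052 ] [ 0.4978 -0.3072  0.0526]
stop [401.9 245.4] [397 241  11  10  85] [ 0.472  -0.4094  0.052 ] [ 0.4731 -0.41    0.0513]
redros [200.3 226. ] [192 218  18  18 232] [0.51  0.144 0.055] [0.5099 0.1443 0.0579]
frame ((251.77294921875, 209.99313354492188), (115.69244384765625, 82.72429656982422), 14.264512062072754) [[ 0.4828  0.1863  0.035 ]
 [ 0.7086  0.1393  0.035 ]
 [ 0.6374 -0.1771  0.035 ]
 [ 0.4126 -0.125   0.035 ]] [0.56034862 0.00587712 0.035     ]
gold [ 0.608 -0.134  0.057] [ 0.609 -0.134  0.054]
brown [0.665 0.107 0.057] [0.665 0.107 0.057]
jar [ 0.658 -0.385  0.057] [ 0.656 -0.382  0.069]
scene white [268.56428571 186.93571429] [262 180  14  14 140] [ 0.454  -0.0982  0.054 ]
scene green [207.82692308 188.92307692] [204 186   9   7  52] [ 0.5025 -0.3069  0.052 ]
```

View pics/crop.png

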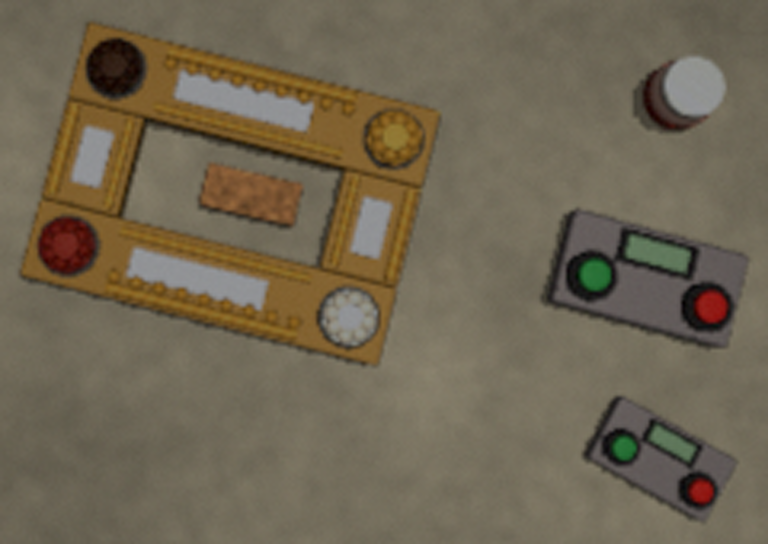

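The crop confirms the white flower rosette at the near right corner and the larger grey timer, green on the left and red on the right. The white-red distance is 249 mm against 250, and green-stop is 104 mm, as described. I'll travel high with the fingers closed.

move_arm --rows '[{"translation":[-0.7,-0.8,0],"twist":[0,0,0],"gripper":255},{"translation":[-0.7,-0.8,0],"twist":[0,0,0],"gripper":255},{"translation":[-0.7,-0.8,0],"twist":[0,0,0],"gripper":255},{"translation":[-0.7,-0.8,0],"twist":[0,0,0],"gripper":255},{"translation":[-0.7,-0.8,0],"twist":[0,0,0],"gripper":255},{"translation":[-0.7,-0.8,0],"twist":[0,0,0],"gripper":255},{"translation":[-0.7,-0.8,0],"twist":[0,0,0],"gripper":255},{"translation":[-0.7,-0.8,0],"twist":[0,0,0],"gripper":255},{"translation":[-0.7,-0.8,0],"twist":[0,0,0],"gripper":255},{"translation":[-0.7,-0.8,0],"twist":[0,0,0],"gripper":255},{"translation":[-0.7,-0.8,0],"twist":[0,0,0],"gripper":255},{"translation":[-0.7,-0.8,0],"twist":[0,0,0],"gripper":255}]' --squeeze 5

```text
time_s: 1.3
eef_pos: [0.408, 0.0656, 0.2922]
tcp_rot: [0.714, 3.059, 0.0]
contact_force: [1.0, 1.5, 0.0]
width: 0.0045
gripper_force: 0.0
```

move_arm --rows '[{"translation":[-0.7,-0.78,0],"twist":[0,0,0],"gripper":255},{"translation":[-0.7,-0.78,0],"twist":[0,0,0],"gripper":255},{"translation":[-0.7,-0.78,0],"twist":[0,0,0],"gripper":255},{"translation":[-0.7,-0.78,0],"twist":[0,0,0],"gripper":255},{"translation":[0,0,0],"twist":[0,0,0],"gripper":255},{"translation":[0,0,0],"twist":[0,0,0],"gripper":255},{"translation":[0,0,0],"twist":[0,0,0],"gripper":255}]'

```text
time_s: 2.0
eef_pos: [0.4527, -0.0934, 0.2921]
tcp_rot: [-0.714, -3.059, -0.0]
contact_force: [0.2, 0.1, 0.1]
width: 0.0009
gripper_force: 0.0
```

```bash
cat > w.py <<'E'
from h import *
import sys
from scipy.spatial.transform import Rotation as Ro
n,col,x,y,z=sys.argv[1],sys.argv[2],*map(float,sys.argv[3:6])
s=bot.read_state();c=bot.camera_info("wrist");p,d=bot.read_camera("wrist");save(n,p)
hsv=cv2.cvtColor(p,cv2.COLOR_RGB2HSV)
m=cv2.inRange(hsv,(0,0,110),(180,70,255)) if col=="w" else cv2.inRange(hsv,(45,90,40),(85,255,255))
k,l,st,ce=cv2.connectedComponentsWithStats(m)
for i in range(1,k):
    if st[i,4]>40:
        q=cast("wrist",*ce[i],z,c)
        if np.hypot(q[0]-x,q[1]-y)<.08: print(ce[i].round(1),st[i],q.round(4))
R=Ro.from_rotvec(s["tcp_rot"]).as_matrix();print(s["time_s"],s["eef_pos"].round(4),R.round(4).tolist(),s["contact_force"].round(2),s["width"])
print("units to", (R.T@(np.array([x,y,z+.078])-s["eef_pos"])/.04).round(3))
E
python3 w.py w1 w .4545 -.099 .057
```

```text
[276.7 196.9] [ 253  175   49   45 1627] [ 0.4517 -0.0963  0.057 ]
[298.  247.6] [290 239  15  20 153] [ 0.5121 -0.1007  0.057 ]
2.0 [ 0.4527 -0.0934  0.2921] [[-0.8968, 0.4425, -0.0006], [0.4425, 0.8968, 0.0005], [0.0008, 0.0001, -1.0]] [0.21 0.13 0.07] 0.0009300351456333867
units to [-0.105 -0.106  3.927]
```

View pics/w1.png

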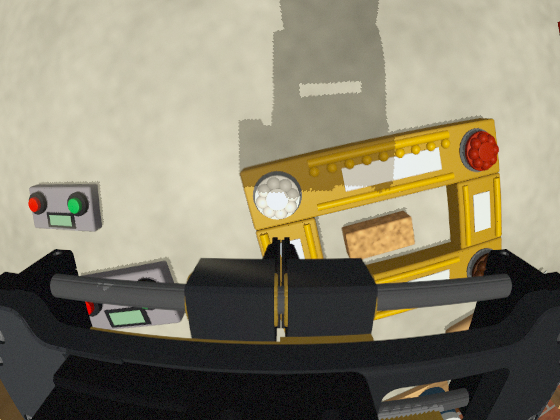

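The wrist view shows the white rosette at (277,197) and the closed fingertips just past it, with the cameras agreeing to about 3 mm. I'll descend to about 15 mm above it.

move_arm --rows '[{"translation":[-0.07,-0.09,0.7],"twist":[0,0,0],"gripper":255},{"translation":[0,0,0.7],"twist":[0,0,0],"gripper":255},{"translation":[0,0,0.7],"twist":[0,0,0],"gripper":255},{"translation":[0,0,0.7],"twist":[0,0,0],"gripper":255},{"translation":[0,0,0.5],"twist":[0,0,0],"gripper":255},{"translation":[0,0,0],"twist":[0,0,0],"gripper":255},{"translation":[0,0,0],"twist":[0,0,0],"gripper":255},{"translation":[0,0,0],"twist":[0,0,0],"gripper":255}]'

```text
time_s: 2.85
eef_pos: [0.4544, -0.0983, 0.1613]
tcp_rot: [0.713, 3.058, -0.0]
contact_force: [0.0, 0.5, -0.2]
width: 0.0006
gripper_force: 0.0
```

```bash
python3 w.py w2 w .4535 -.098 .057
```

```text
[280.1 228.1] [ 245  200   71   69 2974] [ 0.4468 -0.0937  0.057 ]
2.85 [ 0.4544 -0.0983  0.1613] [[-0.8969, 0.4422, 0.0016], [0.4422, 0.8969, -0.0005], [-0.0016, 0.0003, -1.0]] [ 0.01  0.49 -0.24] 0.0005808290594659442
units to [ 0.025 -0.002  0.658]
```

View pics/w2.png

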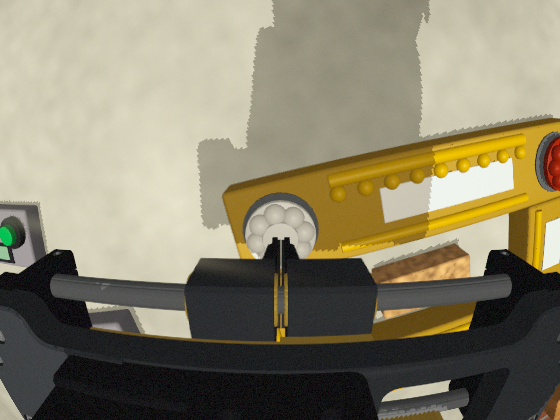

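move_arm --rows '[{"translation":[0.01,0,0.2],"twist":[0,0,0],"gripper":255},{"translation":[0,0,0.2],"twist":[0,0,0],"gripper":255},{"translation":[0,0,0.1],"twist":[0,0,0],"gripper":255},{"translation":[0,0,0.05],"twist":[0,0,0],"gripper":255},{"translation":[0,0,0.05],"twist":[0,0,0],"gripper":255},{"translation":[0,0,0],"twist":[0,0,0],"gripper":255}]'

```text
time_s: 3.5
eef_pos: [0.4536, -0.0985, 0.136]
tcp_rot: [-0.714, -3.059, -0.0]
contact_force: [-1.1, 0.9, 0.4]
width: 0.0006
gripper_force: 0.0
```

move_arm --rows '[{"translation":[0,0,0.03],"twist":[0,0,0],"gripper":255},{"translation":[0,0,0.03],"twist":[0,0,0],"gripper":255},{"translation":[0,0,0.03],"twist":[0,0,0],"gripper":255},{"translation":[0,0,0],"twist":[0,0,0],"gripper":255}]'

```text
time_s: 3.9
eef_pos: [0.4538, -0.0985, 0.1327]
tcp_rot: [0.714, 3.059, 0.0]
contact_force: [0.3, 0.3, 2.5]
width: 0.0004
gripper_force: 1.3
```

move_arm --rows '[{"translation":[0,0,0.03],"twist":[0,0,0],"gripper":255},{"translation":[0,0,0.03],"twist":[0,0,0],"gripper":255},{"translation":[0,0,0.03],"twist":[0,0,0],"gripper":255},{"translation":[0,0,0],"twist":[0,0,0],"gripper":255}]'

```text
time_s: 4.3
eef_pos: [0.4538, -0.0985, 0.1289]
tcp_rot: [0.714, 3.059, 0.0]
contact_force: [-0.3, -0.7, 1.7]
width: 0.0003
gripper_force: 1.2
```

In contact and sliding at about 3 N with the tip at 0.051. Home is at about 0.049.

move_arm --rows '[{"translation":[0,0,0.03],"twist":[0,0,0],"gripper":255},{"translation":[0,0,0.03],"twist":[0,0,0],"gripper":255},{"translation":[0,0,0.02],"twist":[0,0,0],"gripper":255},{"translation":[0,0,0],"twist":[0,0,0],"gripper":255}]'

```text
time_s: 4.7
eef_pos: [0.4538, -0.0985, 0.1257]
tcp_rot: [0.714, 3.059, 0.0]
contact_force: [1.2, -0.6, 1.6]
width: 0.0006
gripper_force: 1.4
```

move_arm --rows '[{"translation":[0,0,0.03],"twist":[0,0,0],"gripper":255},{"translation":[0,0,0.02],"twist":[0,0,0],"gripper":255},{"translation":[0,0,0],"twist":[0,0,0],"gripper":255}]'

```text
time_s: 5.0
eef_pos: [0.4537, -0.0985, 0.124]
tcp_rot: [0.714, 3.059, 0.0]
contact_force: [0.7, -0.7, 7.5]
width: 0.0006
gripper_force: 4.0
```

Firming up. Two more mm.

move_arm --rows '[{"translation":[0,0,0.03],"twist":[0,0,0],"gripper":255},{"translation":[0,0,0.03],"twist":[0,0,0],"gripper":255},{"translation":[0,0,0],"twist":[0,0,0],"gripper":255},{"translation":[0,0,0],"twist":[0,0,0],"gripper":255}]'

```text
time_s: 5.4
eef_pos: [0.4538, -0.0985, 0.1219]
tcp_rot: [0.714, 3.059, -0.0]
contact_force: [-0.3, -0.4, 13.7]
width: 0.0007
gripper_force: 6.9
```

At 13.7 N with the 3 N/mm bed slope, it is home. I'll lift straight up.

move_arm --rows '[{"translation":[0,0,0],"twist":[0,0,0],"gripper":255},{"translation":[0,0,-0.05],"twist":[0,0,0],"gripper":255},{"translation":[0,0,-0.1],"twist":[0,0,0],"gripper":255},{"translation":[0,0,-0.3],"twist":[0,0,0],"gripper":255},{"translation":[0,0,-0.7],"twist":[0,0,0],"gripper":255},{"translation":[0,0,-0.7],"twist":[0,0,0],"gripper":255},{"translation":[0,0,-0.7],"twist":[0,0,0],"gripper":255},{"translation":[0,0,-0.7],"twist":[0,0,0],"gripper":255},{"translation":[0,0,0],"twist":[0,0,0],"gripper":255},{"translation":[0,0,0],"twist":[0,0,0],"gripper":255}]'

```text
time_s: 6.4
eef_pos: [0.4534, -0.0984, 0.2513]
tcp_rot: [0.714, 3.059, 0.0]
contact_force: [-0.3, 0.6, 0.1]
width: 0.0007
gripper_force: 0.0
```

```bash
python3 - <<'E'
from h import *
p,d=bot.read_camera("scene");d0=np.load("scene_d.npy")
c=bot.camera_info("scene");R=cv2.Rodrigues(c["rvec"])[0]
for n,(u,v) in dict(white=(268,188),red=(336,210),gold=(250,221),brown=(320,245)).items():
    f=lambda d:np.median([(R.T@(np.array([(a-c["cx"])/c["fx"],(b-c["cy"])/c["fy"],1])*d[b,a]-c["tvec"]))[2] for a in range(u-2,u+3) for b in range(v-2,v+3)])
    print(n,f(d0).round(4),f(d).round(4))
E
python3 w.py w3 g .499 -.308 .052
```

```text
white 0.0558 0.0496
red 0.0557 0.0569
gold 0.0548 0.0555
brown 0.057 0.0567
[134.8 315. ] [123 306  24  20 368] [ 0.4956 -0.3044  0.052 ]
6.45 [ 0.4533 -0.0983  0.2507] [[-0.8966, 0.4429, -0.001], [0.4429, 0.8966, 0.0005], [0.0012, -0.0, -1.0]] [-0.17  0.54  0.09] 0.00048760235513398695
units to [-3.35  -4.193  3.013]
```

White dropped to 49.6 mm (home is 49) and the others are unchanged. Now to the green button.

move_arm --rows '[{"translation":[-0.67,-0.84,0],"twist":[0,0,0],"gripper":255},{"translation":[-0.67,-0.84,0],"twist":[0,0,0],"gripper":255},{"translation":[-0.67,-0.84,0],"twist":[0,0,0],"gripper":255},{"translation":[-0.67,-0.84,0],"twist":[0,0,0],"gripper":255},{"translation":[-0.67,-0.84,0],"twist":[0,0,0],"gripper":255},{"translation":[0,0,0.7],"twist":[0,0,0],"gripper":255},{"translation":[0,0,0.5],"twist":[0,0,0],"gripper":255},{"translation":[0,0,0],"twist":[0,0,0],"gripper":255},{"translation":[0,0,0],"twist":[0,0,0],"gripper":255}]'

```text
time_s: 7.4
eef_pos: [0.4994, -0.3083, 0.2028]
tcp_rot: [-0.714, -3.058, -0.001]
contact_force: [-0.5, -0.0, 0.4]
width: 0.0005
gripper_force: 0.0
```

```bash
python3 w.py w4 g .499 -.308 .052
```

```text
[277.7 214.3] [ 260  197   36   36 1006] [ 0.4942 -0.3071  0.052 ]
7.4 [ 0.4994 -0.3083  0.2028] [[-0.8966, 0.4428, -0.0015], [0.4428, 0.8966, 0.0013], [0.0019, 0.0005, -1.0]] [-0.48 -0.03  0.42] 0.0004999778246973722
units to [0.008 0.002 1.819]
```

View pics/w4.png

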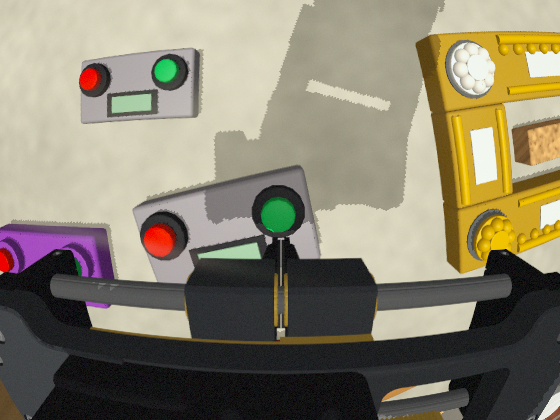

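The wrist view shows the green button of the big grey timer at (278,214), straight under the fingertips, with red well clear at (158,240). I'll nudge 2 mm and descend.

move_arm --rows '[{"translation":[0.05,-0.02,0.6],"twist":[0,0,0],"gripper":255},{"translation":[0,0,0.6],"twist":[0,0,0],"gripper":255},{"translation":[0,0,0.4],"twist":[0,0,0],"gripper":255},{"translation":[0,0,0.1],"twist":[0,0,0],"gripper":255},{"translation":[0,0,0.05],"twist":[0,0,0],"gripper":255},{"translation":[0,0,0.05],"twist":[0,0,0],"gripper":255},{"translation":[0,0,0.03],"twist":[0,0,0],"gripper":255},{"translation":[0,0,0],"twist":[0,0,0],"gripper":255}]'

```text
time_s: 8.25
eef_pos: [0.4974, -0.3084, 0.1307]
tcp_rot: [0.714, 3.059, -0.0]
contact_force: [1.4, -0.6, 0.8]
width: 0.0005
gripper_force: 0.0
```

move_arm --rows '[{"translation":[0,0,0.04],"twist":[0,0,0],"gripper":255},{"translation":[0,0,0.04],"twist":[0,0,0],"gripper":255},{"translation":[0,0,0.03],"twist":[0,0,0],"gripper":255},{"translation":[0,0,0],"twist":[0,0,0],"gripper":255}]'

```text
time_s: 8.65
eef_pos: [0.4975, -0.3084, 0.1259]
tcp_rot: [0.714, 3.059, -0.0]
contact_force: [0.9, 0.1, 3.9]
width: 0.0005
gripper_force: 1.8
```

move_arm --rows '[{"translation":[0,0,0.03],"twist":[0,0,0],"gripper":255},{"translation":[0,0,0.03],"twist":[0,0,0],"gripper":255},{"translation":[0,0,0],"twist":[0,0,0],"gripper":255}]'

```text
time_s: 8.95
eef_pos: [0.4974, -0.3084, 0.1239]
tcp_rot: [0.714, 3.059, -0.0]
contact_force: [0.6, 0.3, 7.3]
width: 0.0003
gripper_force: 4.0
```

7.3 N is above the 5 N needed for fully down, so the button is pressed. Withdraw.

move_arm --rows '[{"translation":[0,0,0],"twist":[0,0,0],"gripper":255},{"translation":[0,0,-0.1],"twist":[0,0,0],"gripper":255},{"translation":[0,0,-0.3],"twist":[0,0,0],"gripper":255},{"translation":[0,0,-0.7],"twist":[0,0,0],"gripper":255},{"translation":[0,0,-0.7],"twist":[0,0,0],"gripper":255},{"translation":[0,0,-0.7],"twist":[0,0,0],"gripper":255},{"translation":[0,0,-0.7],"twist":[0,0,0],"gripper":255},{"translation":[0,0,-0.4],"twist":[0,0,0],"gripper":255},{"translation":[0,0,0],"twist":[0,0,0],"gripper":255},{"translation":[0,0,0],"twist":[0,0,0],"gripper":255}]'

```text
time_s: 9.95
eef_pos: [0.4969, -0.308, 0.2671]
tcp_rot: [-0.714, -3.059, -0.001]
contact_force: [-0.3, 0.6, -0.2]
width: 0.0
gripper_force: 0.0
```

```bash
python3 w.py w5 g .497 -.308 .052
```

```text
[279.1 198.6] [265 184  29  30 648] [ 0.4945 -0.3073  0.052 ]
9.95 [ 0.4969 -0.308   0.2671] [[-0.8966, 0.4429, -0.0005], [0.4429, 0.8966, 0.0005], [0.0006, 0.0002, -1.0]] [-0.27  0.63 -0.16] 3.2235635499995e-05
units to [-4.000e-03  1.000e-03  3.427e+00]
```

View pics/w5.png

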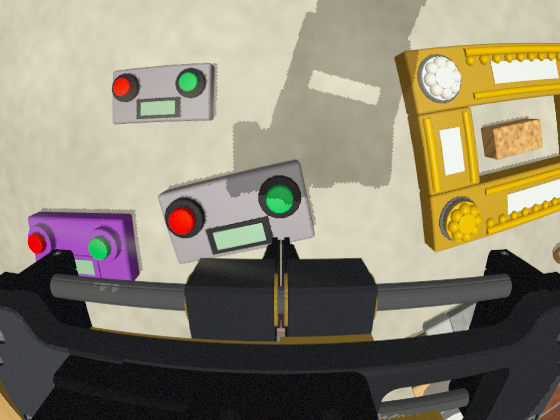

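The arm is clear. The green button at (279,199) is up again, and the white rosette at (440,77) sits low on the frame. Handing in.

```bash
python3 -c "
from plant import bot
print(bot.close_job())"
```

```text
the job is handed in; nothing more can be done
None
```

I pressed the white rosette home (about 14 N), pressed the green button of the big grey timer (about 7 N), withdrew and handed the job in; no verdict came back.

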